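# Lean the rough-turned bowl on the drying rack

### The job

Put the larger of the two rough-turned bowls on the sloping drying rack: rim flat against the boards, foot facing out, resting on both wooden pegs. The pegs can have been left at any height, so feel for them: bring the bowl down onto them gently while you hold it, and let go only when they carry it - it must not be dropped, rammed or left to slide. Leave the small bowl, the tin and the wood blank where they are.

Things in the scene. Friction and masses are not known exactly. Their poses are not given: they have to be found in the camera images.
- bowl: the larger bowl, light wood, hollow, rim down on the bench. Rim 130 mm across, wall 9 mm, 55 mm from rim to shoulder (72 mm across, side swells to the rim). On the shoulder a solid round foot, 48 mm in diameter, 24 mm tall, its end 79 mm from the rim plane: grip here. Origin: centre of the rim plane; z axis from rim to foot (up at the start). 0.2 to 0.42 kg.
- board: sloping face of the fixed drying rack: three plywood boards in one plane, 300 mm up the slope, 220 mm wide, 42 degrees from horizontal, facing to the robot's left and partly to the robot. Origin on the face, middle of its lower edge, 25 mm above the bench; x up the slope, y level across, z square out of the face. Two slots 16 mm wide run up it at y = +-35 mm.
- track: aluminium strip let into the middle board; fixed, same origin and axes as the board. Carries the two clamped wooden pegs, 12 mm in diameter, standing 38 mm square out of the face at y = +-35 mm. Their height is not reported: axes both at one x between 50 and 120 mm. A bowl resting on both has its centre at y = 0, about 62 mm up the slope from the peg axes.
- small_bowl: a smaller bowl of the same wood and shape, rim down, rim diameter 91 mm, foot 34 mm in diameter, top 63 mm high. Origin at the centre of the rim plane, z up. Leave alone.
- wax_tin: a closed steel tin standing on the bench, 76 mm in diameter, 50 mm high, origin under its centre. Leave alone.
- blank: a dark square wood blank lying on the bench, 120 mm along its x axis, 45 mm wide and high, origin under its centre. Leave alone.

How it is judged:
On the way:
1. the bowl, still held in the fingers, rests against the pegs (contact force between bowl and track above 0.4 N and contact force between the fingers and bowl above 0.4 N), for 0.1 s.
At the end, for the whole second after the job is handed in: The bowl is at rest on the pegs (they carry some of its weight), centred between them within 8 mm, its rim plane against the boards within 6 mm and 0.1 rad, foot outwards (angle between the z axis of bowl and the z axis of board, either way round below 0.1 rad and z of bowl in the frame of board between -0.004 and 0.006 m and y of bowl in the frame of board between -0.008 and 0.008 m and contact force between bowl and track above 0.1 N and linear speed of bowl below 0.02 m/s and angular speed of bowl below 0.1 rad/s); the robot touches nothing.
It fails at once if the bowl is dropped or left to slide (faster than 0.2 m/s while no finger touches it) (linear speed of bowl above 0.2 m/s and contact force between the fingers and bowl below 0.05 N).
It fails at once if the bowl is rammed against the pegs (over 45 N) (contact force between bowl and track above 45 N).
It fails at once if the bowl is rammed against the boards (over 45 N) (contact force between bowl and board above 45 N).
It fails at once if the small bowl, the tin or the wood blank is moved more than 15 mm (distance of any of small_bowl, wax_tin, blank from where it was at the start of the episode above 0.015 m).
It also fails if it takes over 51 s, if anything falls off the work surface, if the arm or the gripper's body presses on something with over 40 N, if the wrist force passes 120 N, or if a joint passes its speed limit or range.

### The arm

A 6-joint arm with a two-finger parallel gripper is mounted at the origin on the work surface. World frame = base frame: x ahead of the robot, y to its left, z up, the work surface at z = 0. Lengths are in m, angles in rad, forces in N, time in s.
With the tool pointing down it reaches from about 0.25 to 0.725 m from the base axis. Payload 4 kg.
Tool frame: the origin (TCP) lies midway between the tips of the shut fingers; the grasp point (between the pads) lies 19 mm behind it (bot.grip_depth is the distance from the TCP to the grasp point, in m); z points along the fingers, y is the line along which they close (so a half turn about z gives the same grasp; the last joint's range is limited). The gripper opens to 85 mm and grips with 20 to 120 N. Pads are 22 mm wide; open, the fingers measure 114 mm over their backs; the gripper's body (76 mm by 85 mm) begins 54 mm behind the grasp point. The pads swing forward as they close: fully open they stand 13 mm farther back than shut.
Start: joints at [-1.262, 0.241, 0.005, 1.335, 0, 1.571], TCP at [0.152, -0.476, 0.211] pointing down, gripper open.
Joint ranges: [-2.72, 2.72], [-1.05, 1.87], [-1.09, 1.28], [-1.99, 2.15], [-1.42, 1.44], [-3.14, 3.14]. Speed limits (rad/s): [2.79, 2.79, 3.14, 3.14, 3.14, 3.14].

### API

Orientations are given as a unit quaternion [x, y, z, w].
In Python, from workcell import bot gives the robot as it stands.
- The arm moves only by the shell command python3 -m creep 'ROWS'. ROWS is JSON, one flat list of numbers, 5 for each row, row after row: the shift along the world's x, y, z in m, then the turn about the world's z in rad, then the finger opening in m, from 0 to 0.0854. In form: [x, y, z, twist, claw, x, y, z, twist, claw, ...]. A call has 1 to 10 rows; each row is the pose to reach, as a shift and turn from the pose commanded when the call began; what a row does not reach only later rows make up. A row lasts 1/12 s, in which the tool goes at most 41.7 mm and 7.16 degrees, less where a joint would pass 70% of its speed; a pose out of reach is approached as far as the arm can. A call with a gripper value outside its range is refused whole. The fingers move at their own pace and stop on an object; the grip force is fixed at half the most. Time passes only in rows, so rows that repeat a pose let the fingers close. It gives the time, the measured TCP pose, the force, the opening and the grip force at its end, in the units of the state.
- bot.get_obs(): the state, without advancing time (a new reading comes with each control period).
- bot.camera(name): name is "side" or "top"; returns a dict with "pixels" (420x560x3 uint8, red, green, blue), "camera_matrix" (3x3 intrinsics, pixels), "dist_coeffs" ([k1, k2, p1, p2, k3] as OpenCV has them; the pictures are not rectified), "extrinsics" (4x4, takes a point from world to camera coordinates). Camera axes: x right, y down, z forward; pixel columns grow to the right and rows downward; lengths in m; the calibration is good to about 2 mm. A picture is of the moment at which its call begins. There is no depth.
- bot.job_done(): hands the job in; it is judged then, once.
Trained networks look in the newest picture that a camera, given by its name, has taken for a name from the list of things; names that differ only in an ending like _2 or _b are one class to them, and where a whole thing is asked for, a point or a joint stands for the part that bears it (a point fixed in the world has none). Each returns a list of dicts, best first, with "score" (0 to 1); they miss things now and then, are a little off and sometimes report something else, mostly with a low value. They report only what shows in the picture. A call takes as long as a camera call.
- bot.look_for(camera, thing): "centre" ([column, row] as shares, 0 to 1, of the picture: columns of its width, rows of its height, amid what is visible of it).
- bot.place_of(camera, thing): "centre" ([column, row] as shares, 0 to 1, of the picture: columns of its width, rows of its height: a listed point, or the origin of a listed thing).
The state is a dict: "clock": time; "joint_pos": joint angles; "joint_vel": joint speeds; "tau": joint torques, N m; "eef_pos": TCP position; "tool_rot": TCP orientation; "ft_force": force on the tool from outside, world axes, zero at the start; "ft_torque": the same for the moment, N m; "grip_width": finger opening in m; "grasp_force": force on a finger pad.
Only numpy, scipy, OpenCV 4.12 (cv2) and the standard library are available. Lean on these libraries where they do the work, as an engineer would, in place of code of your own. Each camera call takes 0.05 s, during which the arm holds its last target. There are 200 camera calls.

## Working session

There is one attempt and no reset: what is moved stays moved. The work goes in short steps, Python scripts to look and compute and a shell command to move; the robot and the scene stay as the last step left them, time stands still between calls to the robot, and variables do not carry over. Pictures are saved under pics/ and viewed, at most 10 in all, crops included, and the job is handed in when it is done.

```bash
mkdir -p pics; ls; cat > h.py <<'E'
import numpy as np, cv2
from workcell import bot
def cam(n):
    c=bot.camera(n); return c['pixels'],np.array(c['camera_matrix'],float),np.array(c['dist_coeffs'],float),np.array(c['extrinsics'],float)
def save(px,name,crop=None,s=1):
    if crop: px=px[crop[1]:crop[3],crop[0]:crop[2]]
    cv2.imwrite('pics/'+name,cv2.resize(px[:,:,::-1],None,fx=s,fy=s))
def ray(c,uv):
    _,K,D,E=c; p=cv2.undistortPoints(np.array([[uv]],float),K,D)[0,0]
    R,t=E[:3,:3],E[:3,3]; return -R.T@t, R.T@np.array([p[0],p[1],1])
def tri(c1,u1,c2,u2):
    o1,d1=ray(c1,u1);o2,d2=ray(c2,u2)
    s=np.linalg.lstsq(np.c_[d1,-d2],o2-o1,rcond=None)[0]
    a,b=o1+s[0]*d1,o2+s[1]*d2; return (a+b)/2,np.linalg.norm(a-b)
def onz(c,uv,z):
    o,d=ray(c,uv); return o+d*(z-o[2])/d[2]
def proj(c,P):
    _,K,D,E=c; return cv2.projectPoints(np.array(P,float).reshape(-1,3),cv2.Rodrigues(E[:3,:3])[0],E[:3,3],K,D)[0][:,0]
E
python3 - <<'E'
from h import *
C={n:cam(n) for n in('side','top')}
save(np.hstack([C['side'][0],C['top'][0]]),'a.png',None,0.71)
for n in C: print(n,-C[n][3][:3,:3].T@C[n][3][:3,3])
for t in('bowl','small_bowl','board','track','wax_tin','blank'):
    r={}
    for n in C:
        r[n]=[(np.round(np.array(d['centre'])*[560,420],1),round(d['score'],2)) for d in bot.place_of(n,t)[:2]]
        print(t,n,r[n])
    if r['side'] and r['top']:
        P,e=tri(C['side'],r['side'][0][0],C['top'],r['top'][0][0]);print(P.round(4),e.round(4))
print(bot.get_obs())
E
```

```text
pics
side [0.46480259 0.66189018 0.88926778]
top [ 0.46585357 -0.01883121  1.02356357]
bowl side [(array([314.3, 392.5]), 0.77)]
bowl top [(array([118. , 272.6]), 0.8)]
[0.4495 0.3534 0.0012] 0.0081
small_bowl side [(array([346.3, 109.7]), 0.6)]
small_bowl top [(array([423.6, 268.6]), 0.87)]
[ 0.4654 -0.3159  0.0156] 0.0
board side [(array([302.1, 264.4]), 0.85)]
board top [(array([215.3, 244.3]), 0.79)]
[0.5089 0.1331 0.0262] 0.0045
track side [(array([299.5, 265.7]), 0.57)]
track top [(array([213.3, 247.6]), 0.94)]
[0.5074 0.1372 0.0269] 0.007
wax_tin side [(array([194.1, 364.3]), 0.56)]
wax_tin top [(array([128.6, 177.2]), 0.65)]
[ 0.66    0.3409 -0.001 ] 0.0025
blank side [(array([267. , 101.1]), 0.88)]
blank top [(array([422.1, 178.6]), 0.67)]
[ 0.6605 -0.3179  0.0106] 0.0051
{'clock': 0.7, 'joint_pos': array([-1.26200204e+00,  2.40559026e-01,  5.01556668e-03,  1.33521564e+00,
       -7.20497261e-06,  1.57078874e+00]), 'joint_vel': array([ 5.36503778e-04, -2.49654686e-04, -9.56751342e-05, -1.67173578e-04,
       -5.77606452e-04, -7.58711541e-04]), 'tau': array([-5.18702454e-04, -3.72079253e+01,  2.52640235e+01,  8.79572090e-04,
        5.31397859e-06,  8.14293486e-06]), 'eef_pos': array([ 0.15195344, -0.47635285,  0.2109329 ]), 'tool_rot': array([ 9.88103837e-01,  1.53788189e-01, -6.97120218e-07,  1.89468410e-05]), 'ft_force': array([-0.14135603,  1.41515505, -0.35414283]), 'ft_torque': array([-0.00394749, -0.01205972,  0.02061574]), 'grasp_force': 0.0, 'grip_width': 0.08559347308796499}
```

View pics/a.png

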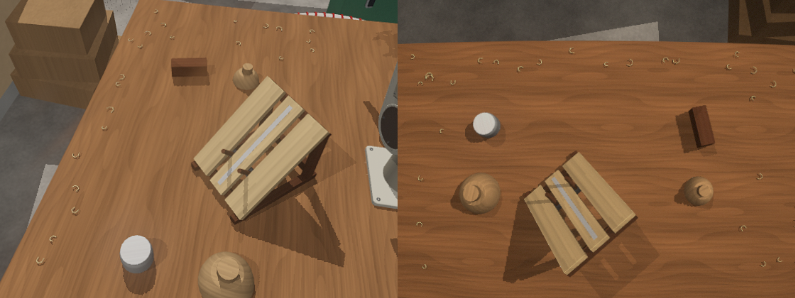

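```bash
python3 - <<'E'
from h import *
C={n:cam(n) for n in('side','top')}
save(C['side'][0],'b.png',(250,90,490,330),2.4)
save(C['top'][0],'c.png',(165,200,345,400),2.9)
E
```

```text
(no output)
```

View pics/b.png

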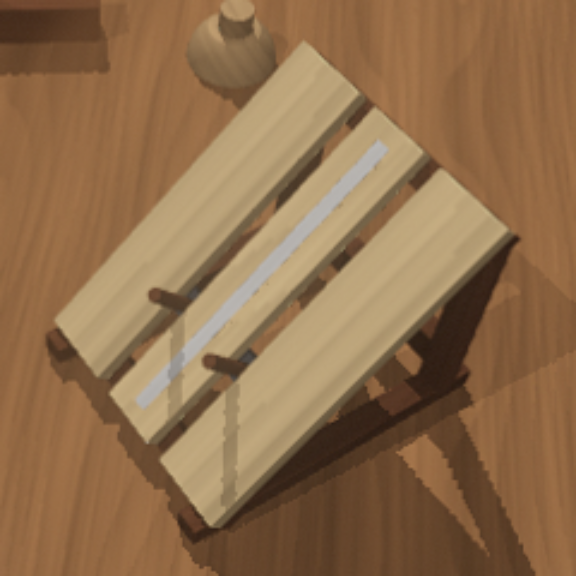

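View pics/c.png

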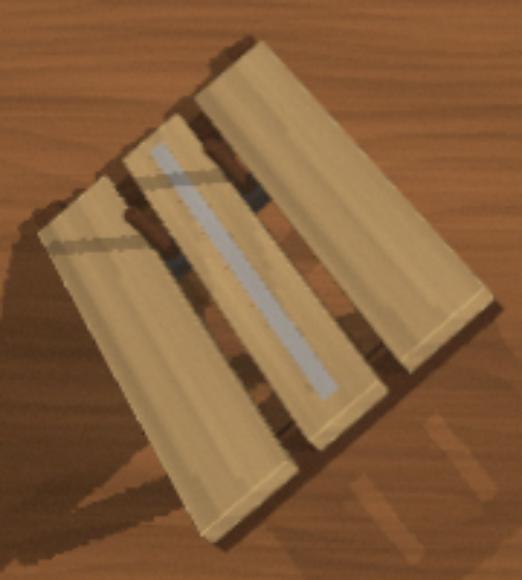

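```bash
cat > meas.py <<'E'
from h import *
C={n:cam(n) for n in('side','top')}
S=lambda u:np.array(u)/2.4+[250,90]
T=lambda u:np.array(u)/2.9+[165,200]
pts={'lo+x':((53,322),(262,42)),'lo-x':((213,527),(38,235)),'hi+x':((305,42),(493,297)),'hi-x':((512,237),(208,543)),
'tip1':((155,295),(213,143)),'tip2':((210,361),(132,212)),'strlo':((142,403),(160,150)),'strhi':((382,147),(328,393))}
P={}
for k,(s,t) in pts.items():
    P[k],e=tri(C['side'],S(s),C['top'],T(t)); print(k,P[k].round(4),e.round(4))
up=(P['hi+x']+P['hi-x']-P['lo+x']-P['lo-x'])/2; ac=(P['lo-x']+P['hi-x']-P['lo+x']-P['hi+x'])/2
print(np.linalg.norm(up),np.linalg.norm(ac),np.degrees(np.arctan2(-up[2],-np.hypot(*up[:2]))),'az up',np.degrees(np.arctan2(up[1],up[0])),'az ac',np.degrees(np.arctan2(ac[1],ac[0])),ac)
print('org',(P['lo+x']+P['lo-x'])/2,'ctr',sum(P[k] for k in('lo+x','lo-x','hi+x','hi-x'))/4)
a=np.arctan2(up[1],up[0]);c,s=np.cos(np.radians(42)),np.sin(np.radians(42))
X=np.array([c*np.cos(a),c*np.sin(a),s]);Z=np.array([-s*np.cos(a),-s*np.sin(a),c]);Y=np.cross(Z,X)
O=(P['lo+x']+P['lo-x'])/2
for k in P: print(k,((P[k]-O)@np.c_[X,Y,Z]).round(4))
E
python3 meas.py
```

```text
lo+x [0.5781 0.0486 0.0205] 0.0014
lo-x [0.4305 0.2117 0.024 ] 0.0009
hi+x [ 0.4084 -0.1035  0.2197] 0.0038
hi-x [0.2604 0.0615 0.2148] 0.0012
tip1 [0.497  0.0743 0.1109] 0.0023
tip2 [0.4499 0.1277 0.1128] 0.0018
strlo [0.4952 0.1212 0.033 ] 0.0002
strhi [ 0.3488 -0.0075  0.2147] 0.0005
0.29951942252336605 0.22078194923788697 -139.391090459486 az up -138.3361891948394 az ac 132.01590716579724 [-0.14777678  0.16403114 -0.00069199]
org [0.50427898 0.13015333 0.02228553] ctr [0.41934362 0.05457486 0.11976297]
lo+x [-0.0018  0.11   -0.0007]
lo-x [ 0.0018 -0.11    0.0007]
hi+x [ 0.3007  0.1108 -0.0052]
hi-x [ 0.2981 -0.1108 -0.0094]
tip1 [0.0909 0.0369 0.0374]
tip2 [ 0.0919 -0.0343  0.039 ]
strlo [ 0.0166  0.0007 -0.0005]
strhi [ 0.2831 -0.0005  0.0041]
```

```bash
python3 - <<'E'
from h import *
C={n:cam(n) for n in('side','top')}
a=cv2.resize(C['side'][0][330:420,270:370],None,fx=4,fy=4,interpolation=2);b=cv2.resize(C['top'][0][230:320,70:170],None,fx=4,fy=4,interpolation=2)
save(np.hstack([a,b]),'d.png')
# predicted outlines for the place_of pose
for n in C:
  for z in(0,.079): print(n,z,proj(C[n],[.4495,.3534,z]).round(1))
E
```

```text
side 0 [[316.7 393.2]]
side 0.079 [[319.9 375.2]]
top 0 [[118.3 270.8]]
top 0.079 [[104.7 271. ]]
```

View pics/d.png

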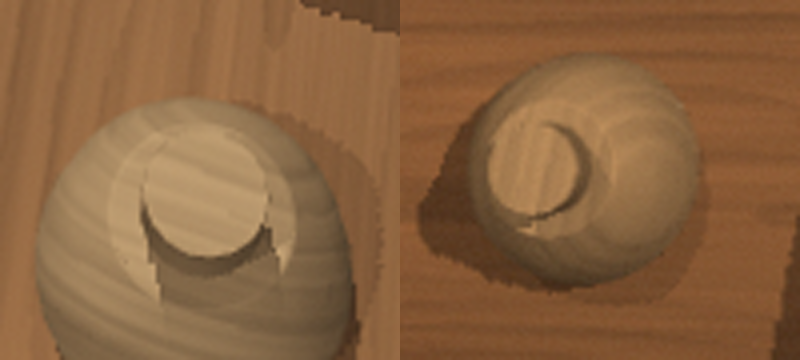

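```bash
python3 - <<'E'
from h import *
C={n:cam(n) for n in('side','top')}
P,e=tri(C['side'],(320.9,377.7),C['top'],(103.0,271.5));print(P,e)
for n,u in(('side',(320.9,377.7)),('top',(103.,271.5))): print(onz(C[n],u,.079))
from scipy.spatial.transform import Rotation as R
o=bot.get_obs();print(R.from_quat(o['tool_rot']).as_matrix().round(3), o['eef_pos'])
E
```

```text
[0.44798606 0.35697594 0.07912924] 0.0009293041689099361
[0.44751854 0.35692556 0.079     ]
[0.4484484  0.35702194 0.079     ]
[[ 0.953  0.304  0.   ]
 [ 0.304 -0.953 -0.   ]
 [ 0.     0.    -1.   ]] [ 0.15196288 -0.47633825  0.21092083]
```

```bash
python3 -m creep '[0.05,0.05,0.1,0.12,0.085, 0.05,0.05,0.12,0.24,0.085, 0.05,0.05,0.12,0.36,0.085, 0.25,0.35,0.12,0.48,0.085, 0.25,0.35,0.12,0.6,0.085, 0.25,0.35,0.12,0.75,0.085, 0.25,0.35,0.12,0.75,0.085, 0.25,0.35,0.12,0.75,0.085, 0.25,0.35,0.12,0.75,0.085, 0.25,0.35,0.12,0.75,0.085]'; python3 -c "
from h import *
o=bot.get_obs();print(o['joint_pos'].round(2),o['clock'])"
```

```text
clock: 1.93
eef_pos: [0.3603, -0.1875, 0.3287]
tool_rot: [0.863, 0.505, 0.0, 0.0]
ft_force: [1.2, -0.0, -0.2]
grip_width: 0.0846
grasp_force: 0.0
[-0.48  0.03  0.06  1.6  -0.    1.6 ] 1.9333
```

```bash
python3 -m creep '[0.08,0.5,0,0,0.085, 0.08,0.5,0,0,0.085, 0.08,0.5,0,0,0.085, 0.08,0.5,0,0,0.085, 0.08,0.5,0,0,0.085, 0.08,0.5,0,0,0.085, 0.08,0.5,0,0,0.085, 0.08,0.5,0,0,0.085, 0.08,0.5,0,0,0.085, 0.08,0.5,0,0,0.085]'; python3 -m creep '[0,0,0,0,0.085, 0,0,0,0,0.085, 0,0,0,0,0.085]'; python3 -c "
from h import *
o=bot.get_obs();print(o['joint_pos'].round(2),o['clock'],o['eef_pos'])"
```

```text
clock: 2.77
eef_pos: [0.4253, 0.2244, 0.3285]
tool_rot: [0.863, 0.505, 0.0, 0.0]
ft_force: [0.6, -0.0, 0.7]
grip_width: 0.085
grasp_force: 0.0
clock: 3.02
eef_pos: [0.4252, 0.2221, 0.328]
tool_rot: [0.863, 0.505, -0.001, 0.0]
ft_force: [0.5, -0.8, 0.0]
grip_width: 0.0849
grasp_force: 0.0
[ 0.48  0.18  0.23  1.62 -0.    2.56] 3.0167 [0.42518117 0.22205308 0.32797715]
```

```bash
python3 -m creep '[0.0228,0.135,0,0,0.085, 0.0228,0.135,0,0,0.085, 0.0228,0.135,0,0,0.085, 0.0228,0.135,0,0,0.085, 0.0228,0.135,-0.2,0,0.085, 0.0228,0.135,-0.2,0,0.085, 0.0228,0.135,-0.2,0,0.085, 0.0228,0.135,-0.2,0,0.085, 0.0228,0.135,-0.2,0,0.085, 0.0228,0.135,-0.2,0,0.085]'; python3 - <<'E'
from h import *
C={n:cam(n) for n in('side','top')}
a=cv2.resize(C['side'][0][270:420,250:400],None,fx=2.6,fy=2.6,interpolation=2);b=cv2.resize(C['top'][0][200:350,40:190],None,fx=2.6,fy=2.6,interpolation=2)
save(np.hstack([a,b]),'e.png'); print(bot.get_obs()['eef_pos'])
E
```

```text
clock: 3.85
eef_pos: [0.4442, 0.3514, 0.121]
tool_rot: [0.864, 0.504, -0.007, 0.001]
ft_force: [-1.3, -0.4, -0.8]
grip_width: 0.0847
grasp_force: 0.0
[0.44834065 0.35530523 0.12848505]
```

View pics/e.png

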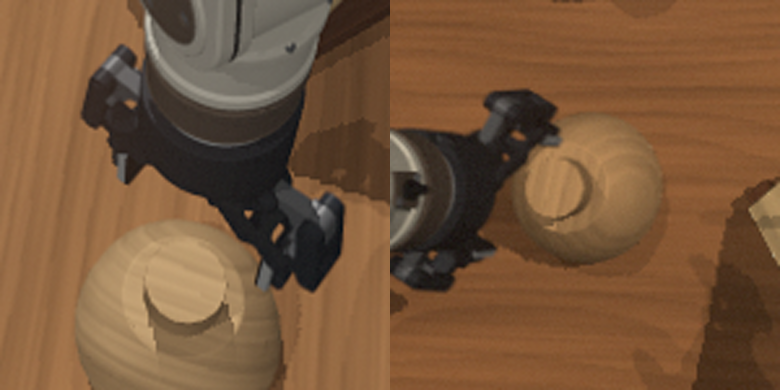

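```bash
python3 -m creep '[0,0.0015,-0.04,0,0.085, 0,0.0015,-0.07,0,0.085, 0,0.0015,-0.072,0,0.085, 0,0.0015,-0.072,0,0.085, 0,0.0015,-0.072,0,0.06, 0,0.0015,-0.072,0,0.055, 0,0.0015,-0.072,0,0.05]';python3 -m creep '[0,0,0,0,0.047, 0,0,0,0,0.047, 0,0,0,0,0.047,0,0,0,0,0.047, 0,0,0,0,0.046, 0,0,0,0,0.046]'
```

```text
clock: 4.53
eef_pos: [0.4501, 0.36, 0.0593]
tool_rot: [0.863, 0.505, 0.003, -0.0]
ft_force: [-0.6, -0.2, 0.3]
grip_width: 0.0514
grasp_force: 0.0
clock: 5.03
eef_pos: [0.4482, 0.3587, 0.0563]
tool_rot: [0.863, 0.505, -0.0, -0.0]
ft_force: [0.3, -1.0, 0.5]
grip_width: 0.0457
grasp_force: 0.5
```

```bash
for i in 1; do python3 -m creep '[0,0,0,0,0.043, 0,0,0,0,0.043, 0,0,0,0,0.043]'; python3 -m creep '[0,0,0,0,0.03, 0,0,0,0,0.03, 0,0,0,0,0.03, 0,0,0,0,0.03]'; done
```

```text
clock: 5.28
eef_pos: [0.4484, 0.3589, 0.0567]
tool_rot: [0.863, 0.505, 0.0, -0.0]
ft_force: [0.3, 0.2, 4.0]
grip_width: 0.0432
grasp_force: 2.2
clock: 5.62
eef_pos: [0.4491, 0.3599, 0.0582]
tool_rot: [0.863, 0.505, 0.002, -0.001]
ft_force: [-2.2, -0.2, 10.3]
grip_width: 0.0305
grasp_force: 5.0
```

```bash
python3 - <<'E'
from h import *
C={n:cam(n) for n in('side','top')}
a=cv2.resize(C['side'][0][270:420,250:400],None,fx=2.6,fy=2.6,interpolation=2);b=cv2.resize(C['top'][0][200:350,40:190],None,fx=2.6,fy=2.6,interpolation=2)
save(np.hstack([a,b]),'f.png'); o=bot.get_obs();print(o['eef_pos'],o['ft_force'],o['ft_torque'],o['grip_width'],o['grasp_force'])
E
```

```text
[0.44913269 0.35983086 0.0581953 ] [-1.76430092  0.10139276  9.84160216] [0.04644762 0.459053   0.05643165] 0.02999617462580832 4.947553513920866
```

View pics/f.png

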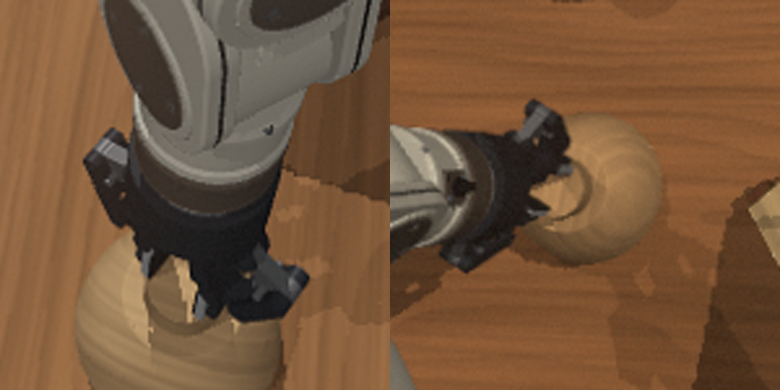

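```bash
python3 - <<'E'
from h import *
C={n:cam(n) for n in('side','top')}
S=lambda u:np.array(u)/2.6+[250,270]
T=lambda u:(np.array(u)-[390,0])/2.6+[40,200]
print(tri(C['side'],S((205,318)),C['top'],T((541,217))),tri(C['side'],S((148,278)),C['top'],T((566,176))))
E
python3 -m creep '[0,0,0,0,0.05, 0,0,0,0,0.07, 0,0,0,0,0.085, 0,0,0,0,0.085]'; python3 -m creep '[0,0,0.02,0,0.085, 0,0,0.02,0,0.085, 0,0,0.02,0,0.085,0,0,0.02,0,0.085]'
```

```text
(array([0.42793935, 0.37163717, 0.06580274]), np.float64(0.00964635692631959)) (array([0.46244198, 0.35352841, 0.06350129]), np.float64(0.012196033550967916))
clock: 6.15
eef_pos: [0.4479, 0.3583, 0.0556]
tool_rot: [0.863, 0.505, -0.001, 0.0]
ft_force: [-0.0, -0.4, -0.0]
grip_width: 0.0768
grasp_force: 0.0
clock: 6.48
eef_pos: [0.4482, 0.3585, 0.0757]
tool_rot: [0.863, 0.505, -0.0, 0.0]
ft_force: [-1.2, -0.1, -0.4]
grip_width: 0.0853
grasp_force: 0.0
```

```bash
python3 - <<'E'
from h import *
C={n:cam(n) for n in('side','top')}
S=lambda u:np.array(u)/2.6+[250,270]
T=lambda u:(np.array(u)-[390,0])/2.6+[40,200]
for a,b in(((263,290),(492,257)),((123,183),(557,143))): print(tri(C['side'],S(a),C['top'],T(b)))
a=cv2.resize(C['side'][0][300:420,260:380],None,fx=3.3,fy=3.3,interpolation=2);b=cv2.resize(C['top'][0][210:330,50:170],None,fx=3.3,fy=3.3,interpolation=2)
save(np.hstack([a,b]),'g.png'); o=bot.get_obs();print(o['eef_pos'])
E
```

```text
(array([0.40131245, 0.37762349, 0.13993339]), np.float64(0.010840285953429295))
(array([0.48536602, 0.33184608, 0.14051581]), np.float64(0.008072042217037076))
[0.44778019 0.35821447 0.07532537]
```

View pics/g.png

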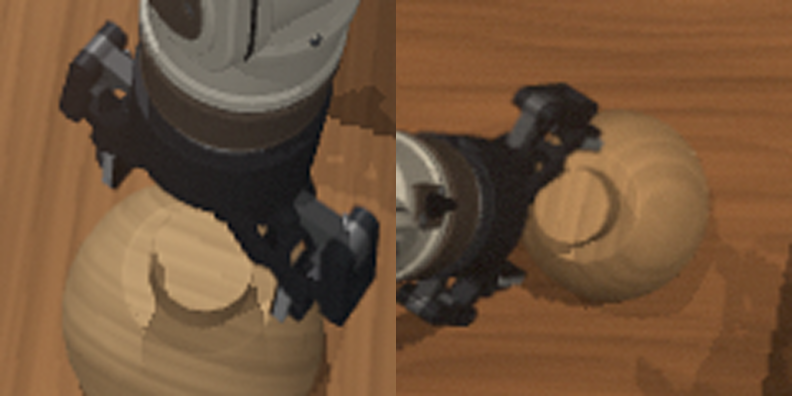

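```bash
python3 - <<'E'
from h import *
C={n:cam(n) for n in('side','top')}
c=np.array([.448,.357,.079])
t=np.linspace(0,2*np.pi,72)
for n in C:
  for r,z in((.024,.079),(.036,.055),(.065,0)):
    q=proj(C[n],np.c_[c[0]+r*np.cos(t),c[1]+r*np.sin(t),0*t+z]);print(n,r,q.min(0).round(1),q.max(0).round(1))
S=lambda u:np.array(u)/2.6+[250,270]
T=lambda u:(np.array(u)-[390,0])/2.6+[40,200]
print('open z.140',[onz(C['side'],S(a),.14).round(3) for a in((263,290),(123,183))],[onz(C['top'],T(a),.14).round(3) for a in((492,257),(557,143))])
for z in(.06,.08):
  print(z,[onz(C['side'],S(a),z).round(3) for a in((205,318),(148,278))],[onz(C['top'],T(a),z).round(3) for a in((541,217),(566,176))])
E
```

```text
side 0.024 [304.7 362.1] [336.5 393.9]
side 0.036 [296.2 360.6] [342.9 407.6]
side 0.065 [277.3 356.5] [357.6 438.7]
top 0.024 [ 91.8 260. ] [114.3 283.4]
top 0.036 [ 91.  254.5] [123.9 288.8]
top 0.065 [ 88.6 242.2] [145.2 300.9]
open z.140 [array([0.407, 0.378, 0.14 ]), array([0.489, 0.332, 0.14 ])] [array([0.396, 0.378, 0.14 ]), array([0.481, 0.332, 0.14 ])]
0.06 [array([0.433, 0.37 , 0.06 ]), array([0.469, 0.352, 0.06 ])] [array([0.423, 0.374, 0.06 ]), array([0.456, 0.355, 0.06 ])]
0.08 [array([0.433, 0.377, 0.08 ]), array([0.468, 0.36 , 0.08 ])] [array([0.424, 0.366, 0.08 ]), array([0.457, 0.347, 0.08 ])]
```

```bash
python3 -m creep '[0,-0.001,-0.022,0,0.085, 0,-0.001,-0.022,0,0.085, 0,-0.001,-0.022,0,0.085, 0,-0.001,-0.022,0,0.055, 0,-0.001,-0.022,0,0.052, 0,-0.001,-0.022,0,0.052,0,-0.001,-0.022,0,0.052]'; python3 -m creep '[0,0,0,0,0.048, 0,0,0,0,0.048]';python3 -m creep '[0,0,0,0,0.045, 0,0,0,0,0.045]';python3 -m creep '[0,0,0,0,0.04, 0,0,0,0,0.04]'
```

```text
clock: 7.27
eef_pos: [0.4487, 0.358, 0.055]
tool_rot: [0.863, 0.505, 0.001, -0.0]
ft_force: [0.4, 0.6, 0.1]
grip_width: 0.0522
grasp_force: 0.0
clock: 7.43
eef_pos: [0.4482, 0.3581, 0.0548]
tool_rot: [0.863, 0.505, 0.0, -0.0]
ft_force: [-0.4, 0.1, 1.6]
grip_width: 0.0481
grasp_force: 0.8
clock: 7.6
eef_pos: [0.4481, 0.3582, 0.0551]
tool_rot: [0.863, 0.505, 0.0, -0.001]
ft_force: [-3.2, 0.3, 4.7]
grip_width: 0.0453
grasp_force: 21.2
clock: 7.77
eef_pos: [0.4519, 0.3585, 0.0574]
tool_rot: [0.863, 0.504, 0.004, 0.001]
ft_force: [0.1, -0.6, -0.1]
grip_width: 0.0401
grasp_force: 0.0
```

```bash
python3 -m creep '[0,0,0.0,0,0.06, 0,0,0.0,0,0.06,0,0,0,0,0.06]'; python3 -m creep '[0,0,-0.003,0,0.06, 0,0,-0.006,0,0.06, 0,0,-0.006,0,0.06]';  python3 -m creep '[0,0,-0.003,0,0.06, 0,0,-0.003,0,0.06]'; python3 - <<'E'
from h import *
C={n:cam(n) for n in('side','top')}
for n in C: print(n,[(np.round(np.array(d['centre'])*[560,420],1),round(d['score'],2)) for d in bot.place_of(n,'bowl')[:2]])
a=cv2.resize(C['side'][0][300:420,260:380],None,fx=3.3,fy=3.3,interpolation=2);b=cv2.resize(C['top'][0][210:330,50:170],None,fx=3.3,fy=3.3,interpolation=2)
save(np.hstack([a,b]),'i.png')
E
```

```text
clock: 8.02
eef_pos: [0.4477, 0.3571, 0.0535]
tool_rot: [0.863, 0.505, -0.001, 0.0]
ft_force: [0.5, -0.7, 0.5]
grip_width: 0.0601
grasp_force: 0.0
clock: 8.27
eef_pos: [0.4473, 0.357, 0.0468]
tool_rot: [0.863, 0.505, -0.001, 0.0]
ft_force: [-0.3, -0.8, 0.3]
grip_width: 0.06
grasp_force: 0.0
clock: 8.43
eef_pos: [0.4478, 0.3573, 0.0444]
tool_rot: [0.863, 0.505, -0.001, 0.0]
ft_force: [-0.9, -0.7, 0.8]
grip_width: 0.0599
grasp_force: 0.0
side [(array([316.3, 396.8]), 0.59)]
top [(array([113.8, 276.5]), 0.64)]
```

View pics/i.png

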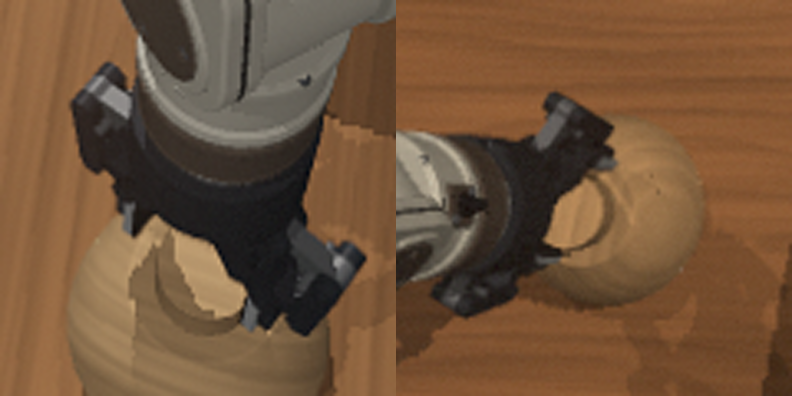

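```bash
python3 -m creep '[0,0,0.04,0,0.085, 0,0,0.085,0,0.085, 0,0,0.085,0,0.085, 0,0,0.085,0,0.085]'; python3 - <<'E'
from h import *
d=cv2.imread('pics/d.png')[:,:,::-1]
C={n:cam(n) for n in('side','top')}
res={}
for n,x0,off,box,c0 in(('side',0,(270,330),(125,115,285,285),(320.9,377.7)),('top',400,(70,230),(75,105,200,235),(103.,271.5))):
    t=d[box[1]:box[3],x0+box[0]:x0+box[2]]
    x,y=off; big=cv2.resize(C[n][0][y-15:min(420,y+105),x-15:x+115],None,fx=4,fy=4,interpolation=2)
    m=cv2.matchTemplate(np.ascontiguousarray(big),np.ascontiguousarray(t),cv2.TM_CCOEFF_NORMED);_,v,_,l=cv2.minMaxLoc(m)
    sh=((np.array(l)-[box[0],box[1]])/4-15); print(n,v,sh); res[n]=np.array(c0)+sh
P,e=tri(C['side'],res['side'],C['top'],res['top']);print(P,e)
a=cv2.resize(C['side'][0][300:420,260:380],None,fx=3.3,fy=3.3,interpolation=2);b=cv2.resize(C['top'][0][210:330,50:170],None,fx=3.3,fy=3.3,interpolation=2)
save(np.hstack([a,b]),'j.png')
o=bot.get_obs();print(o['eef_pos'],o['ft_force'])
E
```

```text
clock: 8.97
eef_pos: [0.4507, 0.3595, 0.1344]
tool_rot: [0.863, 0.505, 0.004, -0.001]
ft_force: [0.1, -0.9, -1.0]
grip_width: 0.085
grasp_force: 0.0
side 0.95328688621521 [1.75 2.5 ]
top 0.9773514866828918 [-1.5  1.5]
[0.4448767  0.36014304 0.07882905] 0.0008272372056222491
[0.4482226  0.35754912 0.13024395] [-0.58711592  0.22492355  0.15277281]
```

View pics/j.png

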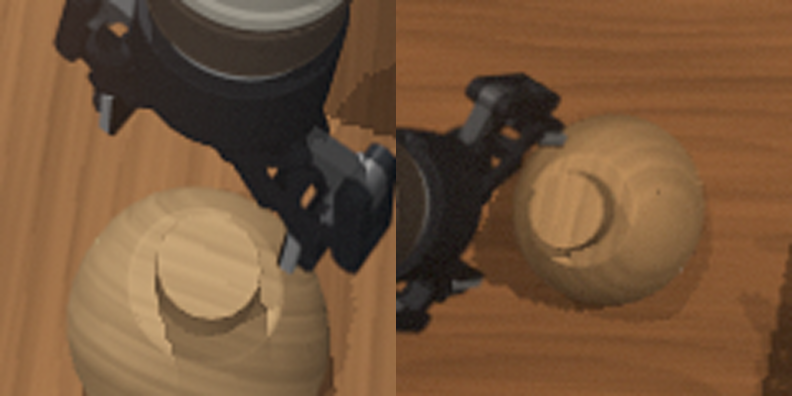

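```bash
python3 - <<'E'
from h import *
C={n:cam(n) for n in('side','top')}
print(tri(C['side'],(319.85,361.35),C['top'],(87.7,274.7)))
for n in C: print(n,proj(C[n],[[.4482,.3575,.130],[.4482,.3575,.143],[.4482,.3575,.153]]).round(1))
E
```

```text
(array([0.44803224, 0.35991723, 0.14744084]), np.float64(0.010405867956017832))
side [[322.8 365. ]
 [323.4 361.5]
 [323.9 358.7]]
top [[ 92.7 271.8]
 [ 90.  271.9]
 [ 87.8 271.9]]
```

```bash
python3 -m creep '[-0.0033,0.0026,-0.03,0,0.085, -0.0033,0.0026,-0.06,0,0.085, -0.0033,0.0026,-0.08,0,0.085, -0.0033,0.0026,-0.083,0,0.085, -0.0033,0.0026,-0.083,0,0.06, -0.0033,0.0026,-0.083,0,0.055, -0.0033,0.0026,-0.083,0,0.05]'; python3 -m creep '[0,0,0,0,0.048, 0,0,0,0,0.048]';python3 -m creep '[0,0,0,0,0.046, 0,0,0,0,0.046]';python3 -m creep '[0,0,0,0,0.044, 0,0,0,0,0.044]'
```

```text
clock: 9.75
eef_pos: [0.4459, 0.361, 0.0485]
tool_rot: [0.863, 0.505, 0.001, -0.0]
ft_force: [0.4, -0.2, 1.8]
grip_width: 0.0514
grasp_force: 1.9
clock: 9.92
eef_pos: [0.4457, 0.3612, 0.0488]
tool_rot: [0.863, 0.505, 0.001, -0.001]
ft_force: [-1.1, 0.6, 2.0]
grip_width: 0.0481
grasp_force: 0.6
clock: 10.08
eef_pos: [0.4456, 0.3613, 0.049]
tool_rot: [0.863, 0.505, 0.001, -0.001]
ft_force: [-2.2, 0.4, 6.8]
grip_width: 0.0467
grasp_force: 25.4
clock: 10.25
eef_pos: [0.4456, 0.3613, 0.0494]
tool_rot: [0.863, 0.505, 0.002, -0.001]
ft_force: [-1.9, 0.5, 7.9]
grip_width: 0.045
grasp_force: 57.3
```

```bash
python3 -m creep '[0,0,0.002,0,0.042, 0,0,0.005,0,0.042, 0,0,0.01,0,0.042, 0,0,0.015,0,0.042, 0,0,0.015,0,0.042, 0,0,0.015,0,0.042]'; python3 -m creep '[0,0,0.02,0,0.042, 0,0,0.04,0,0.042, 0,0,0.06,0,0.042, 0,0,0.08,0,0.042, 0,0,0.08,0,0.042, 0,0,0.08,0,0.042]'; python3 - <<'E'
from h import *
for i in range(2): c=cam('side')
o=bot.get_obs();print(o['eef_pos'],o['ft_force'],o['ft_torque'],o['grip_width'],o['grasp_force'])
E
```

```text
clock: 10.75
eef_pos: [0.4453, 0.3604, 0.0626]
tool_rot: [0.863, 0.505, 0.0, 0.0]
ft_force: [0.7, 0.3, -3.1]
grip_width: 0.0445
grasp_force: 61.6
clock: 11.25
eef_pos: [0.4457, 0.3608, 0.1429]
tool_rot: [0.863, 0.505, 0.001, -0.0]
ft_force: [-0.5, -0.5, -4.2]
grip_width: 0.0449
grasp_force: 62.2
[0.44417944 0.35956865 0.14063557] [ 0.72999164  0.99600532 -3.72173408] [-0.05674265  0.00743863 -0.0173308 ] 0.04484792279572024 62.227256298065186
```

```bash
python3 -m creep '[0,0,0.03,-0.06,0.042, 0,0,0.06,-0.12,0.042, 0,-0.01,0.09,-0.18,0.042, 0,-0.03,0.12,-0.24,0.042, -0.005,-0.06,0.124,-0.3,0.042, -0.008,-0.09,0.124,-0.326,0.042, -0.01,-0.12,0.124,-0.326,0.042, -0.012,-0.15,0.124,-0.326,0.042, -0.014,-0.18,0.124,-0.326,0.042, -0.016,-0.21,0.124,-0.326,0.042]'; python3 -m creep '[-0.002,-0.03,0,0,0.042, -0.004,-0.055,0,0,0.042, -0.006,-0.075,0,0,0.042, -0.007,-0.09,0,0,0.042, -0.007,-0.094,0,0,0.042, -0.007,-0.094,0,0,0.042, -0.007,-0.094,0,0,0.042, -0.007,-0.094,0,0,0.042]'; python3 - <<'E'
from h import *
o=bot.get_obs();print(o['joint_pos'].round(2),o['eef_pos'],o['ft_force'])
E
```

```text
clock: 12.18
eef_pos: [0.4277, 0.1486, 0.2643]
tool_rot: [0.934, 0.358, -0.002, 0.0]
ft_force: [0.1, -0.5, -2.8]
grip_width: 0.045
grasp_force: 62.6
clock: 12.85
eef_pos: [0.4218, 0.0569, 0.2656]
tool_rot: [0.933, 0.359, -0.001, -0.0]
ft_force: [-0.0, 0.6, -2.7]
grip_width: 0.0444
grasp_force: 62.5
[ 0.13  0.07 -0.05  1.44  0.    2.54] [0.42184899 0.05693511 0.2656286 ] [-0.01084048  0.58680652 -2.69993745]
```

```bash
python3 -m creep '[0,0,-0.01,0,0.042, 0,0,-0.02,0,0.042, 0,0,-0.025,0,0.044, 0,0,-0.025,0,0.044, 0,0,-0.025,0,0.0445, 0,0,-0.025,0,0.045]'; python3 -m creep '[0,0,-0.001,0,0.045, 0,0,-0.002,0,0.045, 0,0,-0.003,0,0.045]';python3 -m creep '[0,0,-0.001,0,0.0455, 0,0,-0.002,0,0.0455, 0,0,-0.003,0,0.0455]'
```

```text
clock: 13.35
eef_pos: [0.4223, 0.0566, 0.2417]
tool_rot: [0.933, 0.359, 0.0, 0.0]
ft_force: [0.6, 0.8, -3.6]
grip_width: 0.045
grasp_force: 54.3
clock: 13.6
eef_pos: [0.4222, 0.0563, 0.2385]
tool_rot: [0.934, 0.358, 0.0, 0.0]
ft_force: [0.5, 0.7, -2.2]
grip_width: 0.0453
grasp_force: 54.3
clock: 13.85
eef_pos: [0.4222, 0.0563, 0.2353]
tool_rot: [0.934, 0.358, 0.0, -0.0]
ft_force: [0.2, 0.9, -1.1]
grip_width: 0.0456
grasp_force: 43.6
```

```bash
python3 -m creep '[0,0,-0.001,0,0.046, 0,0,-0.002,0,0.046]';python3 -m creep '[0,0,-0.001,0,0.046, 0,0,-0.002,0,0.046]'; python3 -m creep '[0,0,-0.001,0,0.046, 0,0,-0.002,0,0.046]'
```

```text
clock: 14.02
eef_pos: [0.423, 0.0569, 0.2339]
tool_rot: [0.934, 0.358, 0.001, -0.0]
ft_force: [2.6, 2.8, 1.4]
grip_width: 0.0463
grasp_force: 33.4
clock: 14.18
eef_pos: [0.4238, 0.0575, 0.2326]
tool_rot: [0.934, 0.358, 0.003, -0.001]
ft_force: [2.9, 5.7, 5.0]
grip_width: 0.0462
grasp_force: 33.7
clock: 14.35
eef_pos: [0.4248, 0.0583, 0.2314]
tool_rot: [0.934, 0.359, 0.004, -0.001]
ft_force: [4.9, 7.1, 6.9]
grip_width: 0.0463
grasp_force: 33.9
```

```bash
cat > uw.py <<'E'
from h import *
o=bot.get_obs();x,y,z=o['eef_pos'];h=.743*x+.669*y;s=-.669*x+.743*y
f=np.array(o['ft_force'])+[0,0,3.2];X=np.array([-.552,-.497,.669]);Z=np.array([.497,.448,.743])
print('u %.4f w %.4f dy %.4f'%(-(h-.4643)*.743+(z-.006)*.669,(h-.4643)*.669+(z-.006)*.743,s+.2405),'Fup %.1f Fn %.1f'%(f@X,f@Z),'tq',np.round(o['ft_torque'],2),'grip',round(o['grasp_force']),round(o['grip_width'],4))
E
python3 uw.py; python3 -m creep '[0.0017,0.0015,-0.0026,0,0.046, 0.0034,0.003,-0.0052,0,0.0462, 0.0051,0.0045,-0.0078,0,0.0462, 0.0067,0.006,-0.0104,0,0.0464, 0.0084,0.0075,-0.0129,0,0.0464, 0.0084,0.0075,-0.0129,0,0.0464]'; python3 uw.py
```

```text
u 0.2323 w 0.0940 dy -0.0004 Fup 0.6 Fn 13.2 tq [ 1.62 -0.73 -0.14] grip 34 0.0463
clock: 14.85
eef_pos: [0.4326, 0.0647, 0.2172]
tool_rot: [0.933, 0.359, 0.002, 0.0]
ft_force: [5.0, 3.6, 3.3]
grip_width: 0.0466
grasp_force: 26.6
u 0.2153 w 0.0903 dy -0.0009 Fup -0.2 Fn 8.9 tq [ 0.67 -0.87  0.06] grip 27 0.0466
```

```bash
python3 -m creep '[0.0014,0.0013,-0.0032,0,0.0464, 0.0029,0.0026,-0.0064,0,0.0464, 0.0043,0.0038,-0.0097,0,0.0464, 0.0058,0.0051,-0.0129,0,0.0464, 0.0072,0.0064,-0.0161,0,0.0464, 0.0072,0.0064,-0.0161,0,0.0464]'; python3 uw.py
```

```text
clock: 15.35
eef_pos: [0.4379, 0.0705, 0.1996]
tool_rot: [0.934, 0.358, -0.0, -0.0]
ft_force: [3.3, 3.3, 0.7]
grip_width: 0.0468
grasp_force: 27.4
u 0.1977 w 0.0824 dy -0.0000 Fup -0.8 Fn 6.0 tq [ 0.68 -0.69  0.04] grip 27 0.0468
```

```bash
python3 -m creep '[0.0008,0.0007,-0.0036,0,0.0464, 0.0015,0.0014,-0.0072,0,0.0464, 0.0023,0.0021,-0.0109,0,0.0464, 0.003,0.0028,-0.0145,0,0.0464, 0.0038,0.0035,-0.0181,0,0.0464, 0.0038,0.0035,-0.0181,0,0.0464]'; python3 uw.py
```

```text
clock: 15.85
eef_pos: [0.441, 0.0737, 0.1811]
tool_rot: [0.934, 0.358, -0.001, -0.0]
ft_force: [3.2, 3.5, 0.0]
grip_width: 0.0465
grasp_force: 28.0
u 0.1820 w 0.0717 dy 0.0002 Fup -1.4 Fn 5.6 tq [ 0.55 -0.62 -0.01] grip 28 0.0465
```

```bash
python3 -m creep '[0.0001,0.0001,-0.002,0,0.0464, 0.0002,0.0002,-0.004,0,0.0464, 0.0003,0.0003,-0.006,0,0.0464]'; python3 uw.py; python3 -m creep '[0,0,-0.001,0,0.0464, 0,0,-0.002,0,0.0464]'; python3 uw.py;  python3 -m creep '[0,0,-0.001,0,0.0464, 0,0,-0.002,0,0.0464]'; python3 uw.py
```

```text
clock: 16.1
eef_pos: [0.4416, 0.0739, 0.1759]
tool_rot: [0.934, 0.358, -0.0, -0.0]
ft_force: [4.1, 4.7, 0.5]
grip_width: 0.0465
grasp_force: 28.1
u 0.1781 w 0.0683 dy -0.0000 Fup -2.1 Fn 6.9 tq [ 0.56 -0.52 -0.02] grip 28 0.0465
clock: 16.27
eef_pos: [0.4418, 0.0739, 0.1741]
tool_rot: [0.934, 0.358, 0.0, 0.0]
ft_force: [4.3, 2.2, 0.3]
grip_width: 0.0466
grasp_force: 28.1
u 0.1768 w 0.0669 dy -0.0002 Fup -1.1 Fn 5.7 tq [ 0.47 -0.71  0.01] grip 28 0.0466
clock: 16.43
eef_pos: [0.4421, 0.0737, 0.1725]
tool_rot: [0.934, 0.358, 0.0, 0.0]
ft_force: [1.9, 1.2, 8.6]
grip_width: 0.0467
grasp_force: 28.8
u 0.1756 w 0.0658 dy -0.0005 Fup 6.2 Fn 10.2 tq [ 0.45 -0.27 -0.04] grip 29 0.0467
```

```bash
python3 -m creep '[0.0008,0.0007,-0.0006,0,0.0464, 0.0015,0.0013,-0.0014,0,0.0464, 0.0022,0.002,-0.0022,0,0.0464, 0.003,0.0027,-0.003,0,0.0464]'; python3 uw.py; python3 -m creep '[0.0007,0.0006,-0.0008,0,0.0464, 0.0014,0.0013,-0.0016,0,0.0464, 0.0021,0.0019,-0.0024,0,0.0464, 0.0028,0.0025,-0.0033,0,0.0464]'; python3 uw.py
```

```text
clock: 16.77
eef_pos: [0.4445, 0.0765, 0.1692]
tool_rot: [0.934, 0.358, -0.0, 0.0]
ft_force: [0.5, 1.5, 4.6]
grip_width: 0.0464
grasp_force: 28.5
u 0.1708 w 0.0659 dy -0.0000 Fup 4.2 Fn 6.7 tq [ 0.22 -0.16 -0.07] grip 28 0.0464
clock: 17.1
eef_pos: [0.4474, 0.0792, 0.1657]
tool_rot: [0.934, 0.358, -0.0, -0.0]
ft_force: [0.7, 1.8, 3.2]
grip_width: 0.0464
grasp_force: 28.5
u 0.1655 w 0.0659 dy 0.0000 Fup 3.0 Fn 5.9 tq [ 0.21 -0.12 -0.04] grip 28 0.0464
```

```bash
for i in 1; do python3 -m creep '[0.0007,0.0006,-0.0008,0,0.0464, 0.0014,0.0013,-0.0016,0,0.0464, 0.0021,0.0019,-0.0024,0,0.0464, 0.0028,0.0025,-0.0033,0,0.0464]'; python3 uw.py; python3 -m creep '[0.0006,0.0005,-0.0007,0,0.0464, 0.0011,0.001,-0.0013,0,0.0464, 0.0017,0.0015,-0.002,0,0.0464]'; python3 uw.py; python3 -m creep '[0.0006,0.0005,-0.0007,0,0.0464, 0.0011,0.001,-0.0013,0,0.0464, 0.0017,0.0015,-0.002,0,0.0464]'; python3 uw.py; done
```

```text
clock: 17.43
eef_pos: [0.4502, 0.0817, 0.1623]
tool_rot: [0.934, 0.358, -0.0, -0.0]
ft_force: [1.1, 0.9, 3.5]
grip_width: 0.0466
grasp_force: 28.4
u 0.1605 w 0.0659 dy 0.0000 Fup 3.4 Fn 5.9 tq [ 0.2  -0.12 -0.03] grip 28 0.0466
clock: 17.68
eef_pos: [0.4518, 0.0831, 0.1603]
tool_rot: [0.934, 0.358, -0.0, -0.0]
ft_force: [1.5, 1.6, 2.0]
grip_width: 0.0465
grasp_force: 28.3
u 0.1575 w 0.0659 dy -0.0000 Fup 1.9 Fn 5.3 tq [ 0.15  0.   -0.05] grip 28 0.0465
clock: 17.93
eef_pos: [0.4535, 0.0846, 0.1583]
tool_rot: [0.934, 0.358, -0.0, -0.0]
ft_force: [1.0, 1.0, 0.6]
grip_width: 0.0468
grasp_force: 28.3
u 0.1545 w 0.0658 dy -0.0000 Fup 1.5 Fn 3.8 tq [ 0.15 -0.06 -0.11] grip 28 0.0468
```

```bash
for i in 1; do python3 -m creep '[0.0006,0.0005,-0.0007,0,0.0464, 0.0011,0.001,-0.0013,0,0.0464, 0.0017,0.0015,-0.002,0,0.0464]'; python3 uw.py; python3 -m creep '[0.0006,0.0005,-0.0007,0,0.0464, 0.0011,0.001,-0.0013,0,0.0464, 0.0017,0.0015,-0.002,0,0.0464]'; python3 uw.py; done
```

```text
clock: 18.18
eef_pos: [0.4549, 0.0859, 0.1568]
tool_rot: [0.934, 0.358, -0.0, 0.0]
ft_force: [-1.9, -0.4, 9.2]
grip_width: 0.0463
grasp_force: 28.8
u 0.1520 w 0.0660 dy -0.0000 Fup 9.5 Fn 8.1 tq [-0.06  0.59 -0.12] grip 29 0.0463
clock: 18.43
eef_pos: [0.4575, 0.0879, 0.1563]
tool_rot: [0.934, 0.358, 0.001, -0.0]
ft_force: [-1.9, 0.4, 12.7]
grip_width: 0.0464
grasp_force: 30.0
u 0.1492 w 0.0678 dy -0.0002 Fup 11.5 Fn 11.0 tq [ 0.03  0.55 -0.05] grip 30 0.0464
```

```bash
python3 -m creep '[-0.0009,-0.0008,0.0002,0,0.0464, -0.0018,-0.0016,0.0003,0,0.0464, -0.0027,-0.0024,0.0005,0,0.0464, -0.0027,-0.0024,0.0005,0,0.0464]'; python3 uw.py
```

```text
clock: 18.77
eef_pos: [0.4552, 0.086, 0.1565]
tool_rot: [0.933, 0.359, 0.002, -0.0]
ft_force: [-1.8, 2.2, 8.6]
grip_width: 0.0464
grasp_force: 29.5
u 0.1517 w 0.0659 dy -0.0001 Fup 7.8 Fn 8.9 tq [0.36 0.08 0.12] grip 30 0.0464
```

```bash
python3 - <<'E'
from h import *
C={n:cam(n) for n in('side','top')}
a=cv2.resize(C['side'][0][150:330,260:440],None,fx=2.2,fy=2.2,interpolation=2);b=cv2.resize(C['top'][0][180:360,160:340],None,fx=2.2,fy=2.2,interpolation=2)
save(np.hstack([a,b]),'k.png')
E
python3 uw.py
```

```text
u 0.1516 w 0.0659 dy -0.0001 Fup 7.3 Fn 9.6 tq [0.37 0.11 0.08] grip 30 0.0466
```

View pics/k.png

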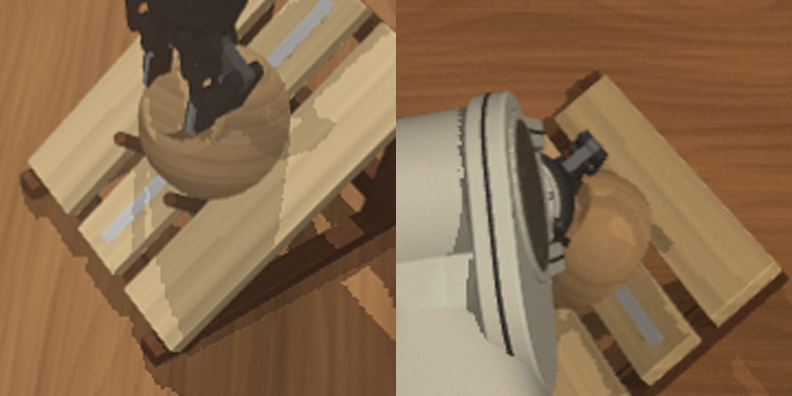

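```bash
python3 -m creep '[0,0,0,0,0.0468, 0,0,0,0,0.0472, 0,0,0,0,0.0475, 0,0,0,0,0.0478, 0,0,0,0,0.0481, 0,0,0,0,0.0484]'; python3 uw.py; python3 -m creep '[0,0,0,0,0.049, 0,0,0,0,0.05, 0,0,0,0,0.052, 0,0,0,0,0.055, 0,0,0,0,0.06, 0,0,0,0,0.068, 0,0,0,0,0.076, 0,0,0,0,0.085, 0,0,0,0,0.085]'; python3 uw.py
```

```text
clock: 19.37
eef_pos: [0.4538, 0.0849, 0.1546]
tool_rot: [0.934, 0.358, -0.001, 0.0]
ft_force: [0.3, 0.6, -0.1]
grip_width: 0.0482
grasp_force: 0.0
u 0.1517 w 0.0633 dy -0.0000 Fup 1.7 Fn 2.7 tq [-0.06  0.02 -0.02] grip 0 0.0482
clock: 20.12
eef_pos: [0.4544, 0.0852, 0.1551]
tool_rot: [0.934, 0.358, -0.0, 0.0]
ft_force: [-0.4, 0.3, 0.9]
grip_width: 0.0849
grasp_force: 0.0
u 0.1515 w 0.0641 dy -0.0001 Fup 2.8 Fn 3.0 tq [ 0.02  0.01 -0.  ] grip 0 0.0849
```

```bash
python3 -m creep '[0,0,0.01,0,0.085, 0,0,0.02,0,0.085, 0,0,0.04,0,0.085, 0,0,0.06,0,0.085, 0,0,0.09,0,0.085, 0,0,0.12,0,0.085, 0,0,0.15,0,0.085, 0,0,0.15,0,0.085, 0,0,0.15,0,0.085]'; python3 uw.py; python3 - <<'E'
from h import *
O=np.array([.506,.132,.025]);X=np.array([-.552,-.497,.669]);Z=np.array([.497,.448,.743])
for n in('side','top'):
    c=cam(n); print(n,'pred',proj(c,O+.152*X).round(1),[(np.round(np.array(d['centre'])*[560,420],1),round(d['score'],2)) for d in bot.place_of(n,'bowl')[:2]])
E
```

```text
clock: 20.87
eef_pos: [0.4556, 0.0855, 0.307]
tool_rot: [0.934, 0.358, 0.002, 0.0]
ft_force: [-0.7, -0.6, -0.9]
grip_width: 0.085
grasp_force: 0.0
u 0.2523 w 0.1777 dy -0.0008 Fup 2.2 Fn 1.1 tq [0.04 0.02 0.  ] grip 0 0.085
side pred [[357.4 205.6]] [(array([357.4, 205.2]), 0.95)]
top pred [[246. 289.]] [(array([245.8, 288.4]), 0.9)]
```

The bowl's origin is within a pixel of the predicted seated pose in both views, so I'm handing the job in.

```bash
python3 -c "
from workcell import bot
print(bot.job_done())"
```

```text
the job is handed in; nothing more can be done
None
```

The larger bowl is on the rack, resting on both pegs with its rim against the boards and foot out; I opened the fingers only after it was flat and the pegs were taking load, both cameras put it within a pixel of the seated pose, and I handed the job in at about 21 s without seeing the verdict. An early grasp slipped off the foot and shifted the bowl about 4 mm on the bench before I regripped it.

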